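# Move the tasting jars to the display rack in reverse order

### The job

Move the four little tasting jars from the grey crate on the left into the wooden display rack on the right in the reverse order, so that the row reads the same from behind the counter: the jar that now stands leftmost as you see it goes into the rightmost place, and so on. Stand each jar upright on the floor of the rack, centred on its own pale disc, and do not tip any over on the way; the coloured clips stay on the crate and show the order in which the jars stood.

Things in the scene. Friction and masses are not known exactly. Their poses are not given: they have to be found in the camera images.
- jar_red: small round tasting jar with a red lid, 38 mm across (body 37 mm, lid 38 mm) and 60 mm high (the lid is the top 16 mm), about 0.12 kg, loose; it starts upright on the floor of one of the four places of the grey crate. Origin: centre of its underside, z up its axis.
- jar_yellow: small round tasting jar with a yellow lid, 38 mm across (body 37 mm, lid 38 mm) and 60 mm high (the lid is the top 16 mm), about 0.12 kg, loose; it starts upright on the floor of one of the four places of the grey crate. Origin: centre of its underside, z up its axis.
- jar_green: small round tasting jar with a green lid, 38 mm across (body 37 mm, lid 38 mm) and 60 mm high (the lid is the top 16 mm), about 0.12 kg, loose; it starts upright on the floor of one of the four places of the grey crate. Origin: centre of its underside, z up its axis.
- jar_blue: small round tasting jar with a blue lid, 38 mm across (body 37 mm, lid 38 mm) and 60 mm high (the lid is the top 16 mm), about 0.12 kg, loose; it starts upright on the floor of one of the four places of the grey crate. Origin: centre of its underside, z up its axis.
- clip_red: flat red marker clip, 14 x 34 x 5 mm, fixed on the low lip along the front (robot side) of the grey crate, in front of the place where the red-lidded jar starts; its top is 15 mm above the worktop. It shows the starting order and cannot move. Origin: centre of its underside, in line (same y in the crate's frame, within 3 mm) with that place; its long side runs along the crate's y.
- clip_yellow: flat yellow marker clip, 14 x 34 x 5 mm, fixed on the low lip along the front (robot side) of the grey crate, in front of the place where the yellow-lidded jar starts; its top is 15 mm above the worktop. It shows the starting order and cannot move. Origin: centre of its underside, in line (same y in the crate's frame, within 3 mm) with that place; its long side runs along the crate's y.
- clip_green: flat green marker clip, 14 x 34 x 5 mm, fixed on the low lip along the front (robot side) of the grey crate, in front of the place where the green-lidded jar starts; its top is 15 mm above the worktop. It shows the starting order and cannot move. Origin: centre of its underside, in line (same y in the crate's frame, within 3 mm) with that place; its long side runs along the crate's y.
- clip_blue: flat blue marker clip, 14 x 34 x 5 mm, fixed on the low lip along the front (robot side) of the grey crate, in front of the place where the blue-lidded jar starts; its top is 15 mm above the worktop. It shows the starting order and cannot move. Origin: centre of its underside, in line (same y in the crate's frame, within 3 mm) with that place; its long side runs along the crate's y.
- crate: grey plastic crate on the left, a low tray with dividers: 214 (y) x 66 (x) mm, fixed. Four places, centred at x = 0, y = +78, +26, -26, -78 mm. Origin: under its centre, on the worktop; z up, +y to the left as the robot sees it; yaw -0.7 to -0.2 rad. Floor 6 mm high, walls 4-5 mm thick to 18 mm height; a lip 20 mm wide, 10 mm high along its front (-x) carries the clips.
- display_rack: wooden tray on two steel posts, on the right, empty: 226 (y) x 66 (x) mm, fixed. Four places, centred at x = 0, y = +78, +26, -26, -78 mm. Origin: under its centre, on the worktop; z up, +y to the left as the robot sees it; yaw 0.1 to 0.5 rad. Floor at z = 80 mm, a pale 42 mm disc at each place, no dividers; 5 mm rim to 92 mm. Fixed goods and price cards up to 0.23 m high lie between the trays.

How it is judged:
At the end, for the whole second after the job is handed in: All four jars at rest in the display rack in the reverse of the crate's order (from the crate's place at y, shown by its clip, to the rack's place at -y), each upright within 0.1 rad, its foot within 4 mm of the floor's height and within 10 mm of its place's centre along and across (x of jar_red in the frame of display_rack between -0.01 and 0.01 m and z of jar_red in the frame of display_rack between 0.076 and 0.084 m and angle between each of jar_red, jar_yellow, jar_green, jar_blue's own z axis and vertical below 0.1 rad and linear speed of each of jar_red, jar_yellow, jar_green, jar_blue below 0.02 m/s and angular speed of each of jar_red, jar_yellow, jar_green, jar_blue below 0.3 rad/s and ((y of clip_red in the frame of crate between 0.058 and 0.098 m and y of jar_red in the frame of display_rack between -0.088 and -0.068 m) or (y of clip_red in the frame of crate between 0.006 and 0.046 m and y of jar_red in the frame of display_rack between -0.036 and -0.016 m) or (y of clip_red in the frame of crate between -0.046 and -0.006 m and y of jar_red in the frame of display_rack between 0.016 and 0.036 m) or (y of clip_red in the frame of crate between -0.098 and -0.058 m and y of jar_red in the frame of display_rack between 0.068 and 0.088 m)) and x of jar_yellow in the frame of display_rack between -0.01 and 0.01 m and z of jar_yellow in the frame of display_rack between 0.076 and 0.084 m and ((y of clip_yellow in the frame of crate between 0.058 and 0.098 m and y of jar_yellow in the frame of display_rack between -0.088 and -0.068 m) or (y of clip_yellow in the frame of crate between 0.006 and 0.046 m and y of jar_yellow in the frame of display_rack between -0.036 and -0.016 m) or (y of clip_yellow in the frame of crate between -0.046 and -0.006 m and y of jar_yellow in the frame of display_rack between 0.016 and 0.036 m) or (y of clip_yellow in the frame of crate between -0.098 and -0.058 m and y of jar_yellow in the frame of display_rack between 0.068 and 0.088 m)) and x of jar_green in the frame of display_rack between -0.01 and 0.01 m and z of jar_green in the frame of display_rack between 0.076 and 0.084 m and ((y of clip_green in the frame of crate between 0.058 and 0.098 m and y of jar_green in the frame of display_rack between -0.088 and -0.068 m) or (y of clip_green in the frame of crate between 0.006 and 0.046 m and y of jar_green in the frame of display_rack between -0.036 and -0.016 m) or (y of clip_green in the frame of crate between -0.046 and -0.006 m and y of jar_green in the frame of display_rack between 0.016 and 0.036 m) or (y of clip_green in the frame of crate between -0.098 and -0.058 m and y of jar_green in the frame of display_rack between 0.068 and 0.088 m)) and x of jar_blue in the frame of display_rack between -0.01 and 0.01 m and z of jar_blue in the frame of display_rack between 0.076 and 0.084 m and ((y of clip_blue in the frame of crate between 0.058 and 0.098 m and y of jar_blue in the frame of display_rack between -0.088 and -0.068 m) or (y of clip_blue in the frame of crate between 0.006 and 0.046 m and y of jar_blue in the frame of display_rack between -0.036 and -0.016 m) or (y of clip_blue in the frame of crate between -0.046 and -0.006 m and y of jar_blue in the frame of display_rack between 0.016 and 0.036 m) or (y of clip_blue in the frame of crate between -0.098 and -0.058 m and y of jar_blue in the frame of display_rack between 0.068 and 0.088 m))); the robot touches nothing.
It fails at once if A jar is tipped by more than about 35 degrees (angle between any of jar_red, jar_yellow, jar_green, jar_blue's own z axis and vertical above 0.6 rad).
It also fails if it takes over 126 s, if anything falls off the work surface, if the arm or the gripper's body presses on something with over 40 N, if the wrist force passes 120 N, or if a joint passes its speed limit or range.

### The arm

A 6-joint arm with a two-finger parallel gripper is mounted at the origin on a cart in front of the work surface, level with it; the furniture and walls round the work are solid. World frame = base frame: x ahead of the robot, y to its left, z up, the work surface at z = 0. Lengths are in m, angles in rad, forces in N, time in s.
With the tool pointing down it reaches from about 0.35 to 0.775 m from the base axis. Payload 7.3 kg.
Tool frame: the origin (TCP) lies at the very end of the fingers, on their centre line; the grasp point (between the pads) lies 19 mm behind it; z points along the fingers, y is the line along which they close (so a half turn about z gives the same grasp; the last joint's range is limited). The gripper opens to 92 mm and grips with 3 to 60 N. Pads are 19 mm wide; open, the fingers measure 130 mm over their backs; the gripper's body (75 mm by 190 mm) begins 47 mm behind the grasp point.
Start: joints at [1.07, 0.342, 1.524, -0, 1.275, -0.146], TCP at [0.182, 0.492, 0.194] pointing down, gripper open.
Joint ranges: [-2.53, 2.53], [-0.77, 2.02], [0.04, 2.7], [-1, 4.14], [0.28, 2.66], [-3.11, 3.11]. Speed limits (rad/s): [2.57, 2.57, 3.14, 3.14, 3.14, 3.14].

### API

Orientations are given as [roll, pitch, yaw] about the fixed x, y, z axes, in that order (R = Rz(yaw) Ry(pitch) Rx(roll)).
In Python, from cell import robot gives the robot as it stands. The module is installed in compiled form; this text tells all that it offers.
- The arm moves only by the tool arm_command, never from a script. Its argument "moves" is a list of rows, each a list of 3 entries, a list of its own where there are three numbers: the shift along the tool's x, y, z in m, then the turn, a rotation vector about the tool's x, y, z in rad, then the finger opening in m, from 0 to 0.0918. In form: [[[dx, dy, dz], [ax, ay, az], claw], ...]. A call has exactly 5 rows; each row is the pose to reach, as a shift and turn from the pose commanded when the call began, along the tool's axes at that moment; what a row does not reach only later rows make up. A row lasts 1/10 s, in which the tool goes at most 50 mm and 8.59 degrees, less where a joint would pass 70% of its speed; a pose out of reach is approached as far as the arm can. A call with a gripper value outside its range is refused whole. The fingers move at their own pace and stop on an object; "squeeze" is the grip in N (left out, the last holds). Time passes only in rows, so rows that repeat a pose let the fingers close, or fill a call up. It gives the time, the measured TCP pose, the force, the opening and the grip force at its end, in the units of the state.
- robot.observe(): the state, without advancing time (a new reading comes with each control period).
- robot.read_camera(name): name is "side" or "top" or "wrist"; returns the picture (400x640x3 uint8, red, green, blue); there is no depth.
- robot.camera_model(name): a dict with "fx", "fy", "cx", "cy" (pixels), "k1" (the pictures are not rectified: a ray, as slopes to the right and down, at radius r is drawn at 1 + k1 r^2 times it, then the intrinsics apply), "R" (3x3) and "t" (3): a world point X has camera coordinates R X + t. Camera axes: x right, y down, z forward; pixel columns grow to the right and rows downward; lengths in m; the calibration is good to about 2 mm. A picture is of the moment at which its call begins: read the wrist's pose just before it. camera_model takes no time and is no camera call; for the wrist camera it gives the pose at the moment of the call.
- robot.hand_in(): hands the job in; it is judged then, once.
The state is a dict: "time": time; "qpos": joint angles; "qvel": joint speeds; "joint_efforts": joint torques, N m; "tool_pos": TCP position; "tool_rot": TCP orientation; "contact_force": force on the tool from outside, world axes, zero at the start; "torque": the same for the moment, N m; "opening": finger opening in m; "grip_force": force on a finger pad.
Only numpy, scipy, OpenCV 4.12 (cv2) and the standard library are available. Lean on these libraries where they do the work, as an engineer would, in place of code of your own. Each camera call takes 0.05 s, during which the arm holds its last target. There are 200 camera calls.

## Working session

There is one attempt and no reset: what is moved stays moved. The work goes in short steps, Python scripts to look and compute and a tool call to move; the robot and the scene stay as the last step left them, time stands still between calls to the robot, and variables do not carry over. Pictures are saved under pics/ and viewed, at most 14 in all, crops included, and the job is handed in when it is done.

Besides the shell and the picture viewer there is one more tool, called after "Call:" as name(argument=value, ...) on one line, values as JSON. arm_command: Moves the arm, as the interface text tells. Its arguments: {"type":"object","properties":{"moves":{"type":"array"},"squeeze":{"type":"number"}},"required":["moves"]}

```bash
mkdir -p pics
python3 - <<'E'
from cell import robot
import cv2,numpy as np
np.set_printoptions(precision=4,suppress=True)
for n in("top","side"):
    cv2.imwrite(f"pics/{n}0.png",robot.read_camera(n)[:,:,::-1])
    m=robot.camera_model(n);print(n,m)
s=robot.observe();print(s)
E
```

```text
top {'fx': 369.241714338193, 'fy': 369.241714338193, 'cx': 325.2843748276137, 'cy': 193.64386279828497, 'k1': -0.014317547897405938, 'R': array([[-0.0172, -0.9998, -0.0135],
       [-0.9919,  0.0188, -0.126 ],
       [ 0.1262,  0.0112, -0.9919]]), 't': array([0.0459, 0.4831, 1.1549])}
side {'fx': 364.8302099053479, 'fy': 364.8302099053479, 'cx': 323.86876956410634, 'cy': 203.21075197115243, 'k1': -0.029980117616036923, 'R': array([[-0.991 , -0.1334, -0.0106],
       [-0.0588,  0.5054, -0.8609],
       [ 0.1202, -0.8525, -0.5087]]), 't': array([0.5043, 0.0403, 1.0208])}
{'time': 0.1, 'qpos': array([ 1.07  ,  0.3427,  1.5249,  0.    ,  1.2754, -0.146 ]), 'qvel': array([-0.0014, -0.002 , -0.0007,  0.0014, -0.0005, -0.0009]), 'joint_efforts': array([  0.0013, -43.2003, -24.4696,   0.0718,   0.0525,  -0.    ]), 'tool_pos': array([0.1822, 0.4919, 0.1933]), 'tool_rot': array([-3.1402, -0.0002,  2.7867]), 'contact_force': array([-0.3331, -0.2715, -0.9264]), 'torque': array([ 0.0395,  0.05  , -0.0082]), 'grip_force': 0.0, 'opening': 0.09191454464231379}
```

View pics/top0.png

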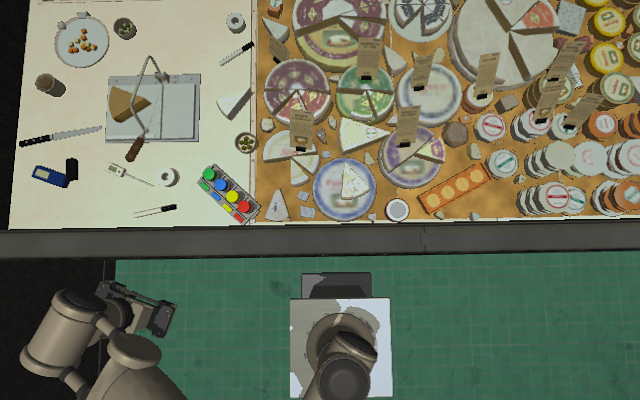

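View pics/side0.png

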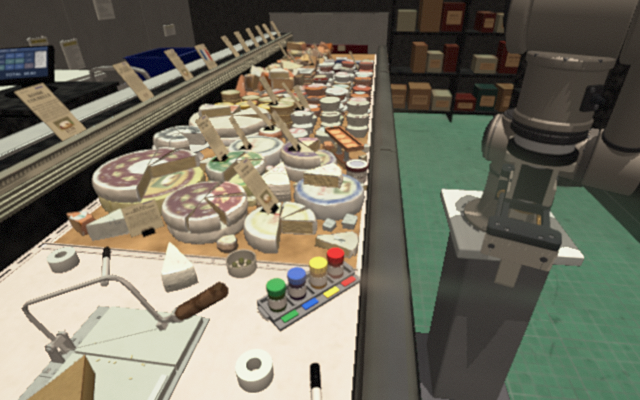

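The top view shows jars green, blue, yellow, red from left to right (about (209,174) to (244,207)), with matching clips. The rack with its four pale discs runs from about (432,200) to (476,175). The side view confirms the order, with the crate clear of the goods.

```bash
cat > h.py <<'E'
from cell import robot
import cv2,numpy as np
from scipy.spatial.transform import Rotation as Ro
np.set_printoptions(precision=4,suppress=True)
def ray(m,px):
    K=np.array([[m['fx'],0,m['cx']],[0,m['fy'],m['cy']],[0,0,1]])
    n=cv2.undistortPoints(np.array([[px]],float),K,np.array([m['k1'],0,0,0.]))[0,0]
    R=np.array(m['R']);return -R.T@np.array(m['t']),R.T@np.r_[n,1]
def plane(m,px,z):
    c,d=ray(m,px);return c+d*(z-c[2])/d[2]
def blobs(im,lo,hi,mn,mx=1e9):
    h=cv2.cvtColor(im,cv2.COLOR_RGB2HSV)
    k=cv2.inRange(h,np.array(lo),np.array(hi))
    n,l,s,c=cv2.connectedComponentsWithStats(k)
    return [(c[i],s[i,4],s[i,:4]) for i in range(1,n) if mn<=s[i,4]<=mx]
HUE={'red':(0,8),'yellow':(22,34),'green':(45,80),'blue':(100,125)}
def to(x,y,z,yaw):
    "total shift (tool axes) and turn from the measured pose to a tool-down pose"
    s=robot.observe();R=Ro.from_euler('xyz',s['tool_rot'])
    T=Ro.from_euler('xyz',[np.pi,0,yaw])
    d=R.inv().apply(np.array([x,y,z])-s['tool_pos']);a=(R.inv()*T).as_rotvec()
    print('shift',d,'turn',a,'now',s['tool_pos'],s['tool_rot'])
E
python3 - <<'E'
from h import *
for n,box in(("top",(150,270,150,240)),("side",(240,370,240,330))):
    im=robot.read_camera(n);m=robot.camera_model(n)
    x0,x1,y0,y1=box;c=im[y0:y1,x0:x1]
    for k,(a,b) in HUE.items():
        for ce,ar,bb in blobs(c,(a,140,90),(b,255,255),8):
            p=ce+[x0,y0];print(n,k,p,ar,bb[2:],plane(m,p,.06)[:2],plane(m,p,.015)[:2])
im=robot.read_camera("top");m=robot.camera_model("top")
print('cam',plane(m,(m['cx'],m['cy']),0),ray(m,(0,0))[0])
c=im[155:225,410:500]
for lo,hi in (((5,20,150),(25,165,255)),((5,100,100),(22,255,255))):
  for ce,ar,bb in blobs(c,lo,hi,30): p=ce+[410,155];print(p,ar,bb,plane(m,p,.08)[:2])
cv2.imwrite('pics/rack.png',cv2.resize(c[:,:,::-1],None,fx=8,fy=8,interpolation=2))
E
```

```text
top red [243.4959 206.1901] 121 [13 12] [0.4454 0.2934] [0.4498 0.304 ]
top red [238.  217.5] 42 [ 9 10] [0.4103 0.3103] [0.4133 0.3215]
top yellow [231.7869 196.0574] 122 [13 13] [0.4781 0.3308] [0.4837 0.3428]
top yellow [226.8571 207.6429] 42 [10  9] [0.4418 0.3457] [0.446  0.3584]
top green [208.4231 173.7885] 104 [12 12] [0.5507 0.4063] [0.5592 0.4213]
top green [204.5366 186.0976] 41 [10  9] [0.5114 0.4178] [0.5184 0.4332]
top blue [219.9633 184.0183] 109 [11 13] [0.5171 0.3689] [0.5243 0.3824]
top blue [215.5 196. ] 42 [10  9] [0.4792 0.3823] [0.4849 0.3963]
side red [335.1341 255.3946] 261 [18 19] [0.4435 0.2977] [0.4493 0.2419]
side red [347.5556 280.7361] 72 [14 10] [0.4106 0.3738] [0.4134 0.3249]
side yellow [318.1475 262.6831] 183 [19 13] [0.4765 0.3263] [0.4852 0.273 ]
side yellow [330.3827 291.7407] 81 [16 11] [0.4407 0.4082] [0.4462 0.3623]
side green [274.0465 287.7209] 86 [17 10] [0.5504 0.4109] [0.5658 0.3653]
side green [289.0263 315.9211] 76 [15 11] [0.5064 0.4768] [0.5178 0.4371]
side blue [294.2955 273.7955] 44 [14 10] [0.5195 0.3667] [0.5321 0.317 ]
side blue [309.4138 303.1149] 87 [16 11] [0.4756 0.442 ] [0.4843 0.3992]
cam [0.4878 0.0375 0.    ] [0.3342 0.0238 1.2071]
[438.3788 182.2902] 1106 [ 0  0 80 64] [ 0.5063 -0.3124]
[429.025 166.425] 40 [16  6  7 13] [ 0.5565 -0.2863]
[476.2171 175.6842] 152 [60 14 14 14] [ 0.5247 -0.4302]
[461.7821 183.75  ] 156 [45 22 15 14] [ 0.5004 -0.3841]
[476.1268 203.2893] 1317 [31 24 59 40] [ 0.4392 -0.4241]
[447.4935 191.8961] 154 [31 30 14 14] [ 0.4759 -0.3387]
[432.7597 200.1104] 154 [16 39 14 14] [ 0.4514 -0.2922]
[458.5129 190.5434] 4198 [ 0  0 90 64] [ 0.4795 -0.3727]
```

View pics/rack.png

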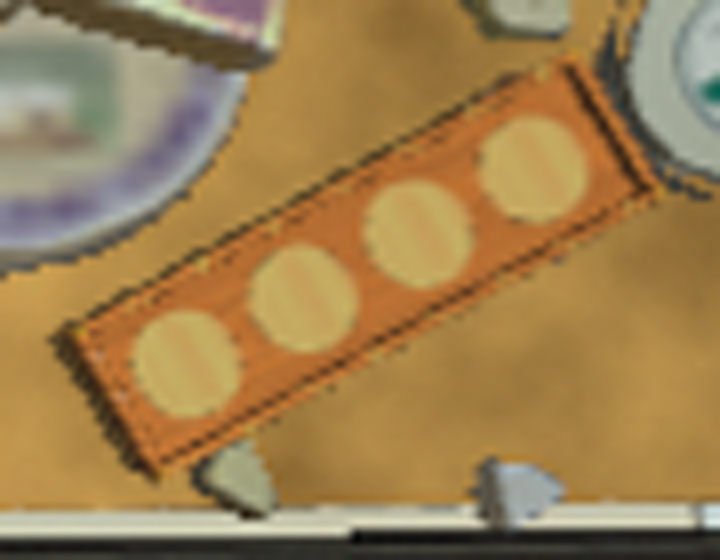

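The crop shows the four discs about 52 mm apart, at about (476,176), (462,184), (447,192) and (433,200) in the full image. That gives a rack yaw of about 0.49.

```bash
python3 -c "
from h import *
to(.498,.35,.25,3.97)"
```

```text
shift [-0.3454 -0.0237 -0.0564] turn [-0.0005 -0.0004 -1.1832] now [0.1823 0.4922 0.1936] [-3.141  -0.0001  2.7868]
```

Call:
arm_command(moves=[[[-0.04, 0, -0.03], [0, 0, -0.15], 0.0918], [[-0.085, -0.005, -0.056], [0, 0, -0.3], 0.0918], [[-0.13, -0.01, -0.056], [0, 0, -0.45], 0.0918], [[-0.175, -0.015, -0.056], [0, 0, -0.6], 0.0918], [[-0.22, -0.02, -0.056], [0, 0, -0.75], 0.0918]], squeeze=20)

```text
time: 0.75
tool_pos: [0.38, 0.398, 0.2503]
tool_rot: [3.141, 0.001, -2.789]
contact_force: [1.1, 1.4, -0.6]
opening: 0.0916
grip_force: 0.0
```

```bash
python3 -c "
from h import *
to(.498,.35,.25,3.97);print(robot.observe()['qpos'])"
```

```text
shift [-0.0941 -0.0858  0.0003] turn [ 0.0002  0.0007 -0.4756] now [0.38   0.398  0.2503] [ 3.1412  0.0006 -2.7888]
[ 0.669   0.3524  1.3525  0.0002  1.436  -1.2546]
```

Call:
arm_command(moves=[[[-0.035, -0.03, 0], [0, 0, -0.15], 0.06], [[-0.07, -0.06, 0], [0, 0, -0.29], 0.06], [[-0.094, -0.086, 0], [0, 0, -0.435], 0.06], [[-0.094, -0.086, 0], [0, 0, -0.435], 0.06], [[-0.094, -0.086, 0], [0, 0, -0.435], 0.06]])

```text
time: 1.25
tool_pos: [0.4964, 0.3494, 0.2493]
tool_rot: [3.141, -0.001, -2.363]
contact_force: [-0.1, 0.1, -0.1]
opening: 0.0613
grip_force: 0.0
```

Run:
```python
from h import *
m=robot.camera_model("wrist");im=robot.read_camera("wrist")
cv2.imwrite('pics/w1.png',im[:,:,::-1]);print(robot.observe()['tool_pos'],robot.observe()['tool_rot'],m)
for k,(a,b) in HUE.items():
    for ce,ar,bb in blobs(im,(a,140,60),(b,255,255),150):
        print(k,ce,ar,bb,plane(m,ce,.066)[:2],plane(m,ce,.015)[:2])
```

```text
[0.4957 0.3501 0.2496] [ 3.1408 -0.0007 -2.3618] {'fx': 316.6008429530913, 'fy': 316.6008429530913, 'cx': 318.5757689529202, 'cy': 202.79926772685792, 'k1': -0.03370178780108134, 'R': array([[-0.7021,  0.7121,  0.0006],
       [ 0.6843,  0.6745,  0.2771],
       [ 0.1969,  0.195 , -0.9609]]), 't': array([ 0.0989, -0.6253,  0.2783])}
red [315.5352 110.2772] 837 [300  94  32  34] [0.4437 0.2937] [0.4438 0.2932]
red [349.3415 109.3415] 246 [345  97  10  26] [0.4159 0.3203] [0.4122 0.3235]
yellow [350.9812 147.446 ] 213 [347 136   9  24] [0.4444 0.3527] [0.4447 0.3603]
yellow [318.6732 153.5111] 407 [305 139  29  30] [0.4761 0.3307] [0.4807 0.3353]
blue [349.4417 187.2331] 163 [346 176   8  22] [0.479 0.386] [0.4839 0.3981]
blue [318.644  200.6352] 455 [305 186  28  26] [0.5173 0.3712] [0.5274 0.3813]
```

View pics/w1.png

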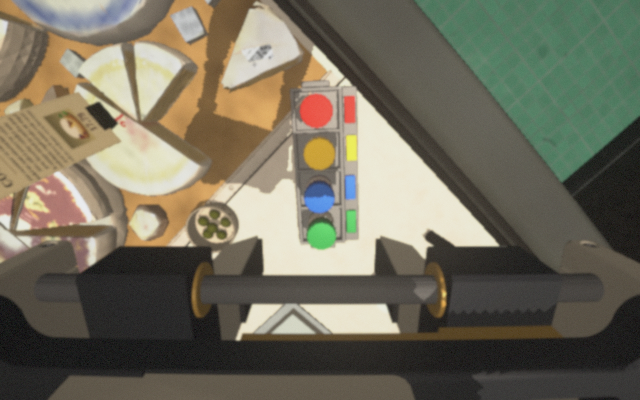

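Wrist view: lids red (316,110), yellow (319,154), blue (319,197) and green (321,233), with their clips to the right in the same order. This agrees with the top view to 1–2 mm. I start with red.

```bash
python3 -c "
from h import *
to(.4445,.2935,.038,3.967)"
```

```text
shift [ 0.076  -0.0044  0.2117] turn [ 0.0008 -0.0007 -0.0456] now [0.4957 0.3501 0.2496] [ 3.1408 -0.0007 -2.3618]
```

Call:
arm_command(moves=[[[0.038, -0.002, 0.03], [0, 0, -0.045], 0.06], [[0.076, -0.004, 0.06], [0, 0, -0.045], 0.06], [[0.076, -0.004, 0.1], [0, 0, -0.045], 0.06], [[0.076, -0.004, 0.14], [0, 0, -0.045], 0.06], [[0.076, -0.004, 0.15], [0, 0, -0.045], 0.06]])

```text
time: 1.8
tool_pos: [0.4414, 0.2932, 0.0969]
tool_rot: [3.139, -0.006, -2.314]
contact_force: [-0.1, -0.0, -0.4]
opening: 0.06
grip_force: 0.0
```

Run:
```python
from h import *
cv2.imwrite('pics/w2.png',robot.read_camera("wrist")[:,:,::-1])
to(.4445,.2935,.038,3.967)
```

```text
shift [-0.0018 -0.0018  0.0593] turn [ 0.0024 -0.0052  0.002 ] now [0.4423 0.2935 0.0973] [ 3.1392 -0.0052 -2.3142]
```

View pics/w2.png

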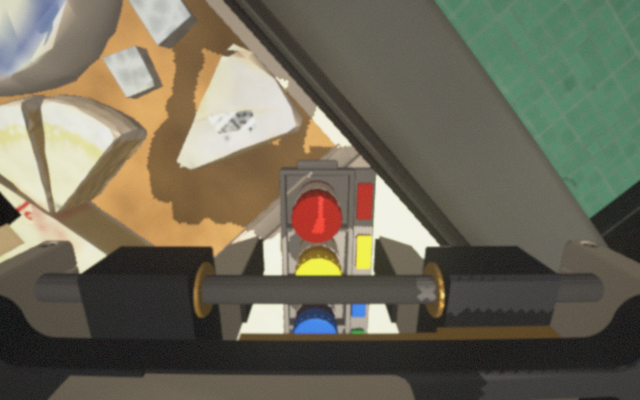

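The wrist view shows the red lid at (316,215), centred between the fingers and with clear space around it. Descending and closing.

Call:
arm_command(moves=[[[-0.001, -0.002, 0.03], [0, 0, 0], 0.06], [[-0.001, -0.002, 0.059], [0, 0, 0], 0.06], [[-0.001, -0.002, 0.059], [0, 0, 0], 0.06], [[-0.001, -0.002, 0.059], [0, 0, 0], 0.034], [[-0.001, -0.002, 0.059], [0, 0, 0], 0.034]])

```text
time: 2.35
tool_pos: [0.4487, 0.294, 0.0433]
tool_rot: [-3.14, 0.004, -2.315]
contact_force: [0.5, -0.2, -0.7]
opening: 0.0483
grip_force: 0.0
```

Call:
arm_command(moves=[[[0, 0, 0], [0, 0, 0], 0.034], [[0, 0, 0], [0, 0, 0], 0.034], [[0, 0, -0.03], [0, 0, 0], 0.034], [[0, 0, -0.07], [0, 0, 0], 0.034], [[0, 0, -0.12], [0, 0, 0], 0.034]])

```text
time: 2.85
tool_pos: [0.4463, 0.2924, 0.1615]
tool_rot: [3.14, -0.003, -2.315]
contact_force: [0.8, 0.7, -0.5]
opening: 0.0339
grip_force: 0.0
```

```bash
python3 -c "
from h import *
to(.4514,-.2922,.32,2.059)"
```

```text
shift [ 0.427  -0.3996 -0.1578] turn [-0.0019 -0.0031  1.9092] now [0.4463 0.2924 0.1615] [ 3.1403 -0.0028 -2.315 ]
```

Run:
```python
from h import *
m=robot.camera_model("wrist");im=robot.read_camera("wrist")
cv2.imwrite('pics/w3.png',im[:,:,::-1])
for k,(a,b) in HUE.items():
    for ce,ar,bb in blobs(im,(a,140,60),(b,255,255),150):
        print(k,ce,ar,bb,plane(m,ce,.066)[:2])
```

```text
red [359.8075 182.2414] 348 [354 168  13  30] [0.4093 0.3097]
red [321.184 192.639] 1266 [302 172  40  42] [0.4423 0.2928]
yellow [359.4103 224.0655] 290 [354 212  12  27] [0.4363 0.3407]
yellow [322.1173 241.3741] 1168 [303 222  39  39] [0.4748 0.3296]
green [319.7111 326.0306] 360 [304 319  32  14] [0.5426 0.3999]
```

View pics/w3.png

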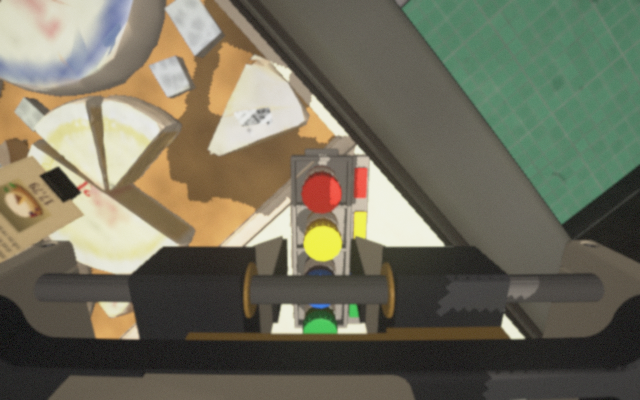

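The wrist view shows the red jar still standing in its place at (321,192). The fingers lifted before the grip had built up, so I repeat with a longer close.

Call:
arm_command(moves=[[[0.001, 0.002, 0], [0, 0, 0], 0.058], [[0.001, 0.002, 0.03], [0, 0, 0], 0.058], [[0.001, 0.002, 0.05], [0, 0, 0], 0.058], [[0.001, 0.002, 0.09], [0, 0, 0], 0.058], [[0.001, 0.002, 0.122], [0, 0, 0], 0.058]])

```text
time: 3.4
tool_pos: [0.444, 0.293, 0.0367]
tool_rot: [3.141, -0.002, -2.315]
contact_force: [0.1, 0.4, -0.2]
opening: 0.0579
grip_force: 0.0
```

Call:
arm_command(moves=[[[0, 0, 0], [0, 0, 0], 0.058], [[0, 0, 0], [0, 0, 0], 0.02], [[0, 0, 0], [0, 0, 0], 0.02], [[0, 0, 0], [0, 0, 0], 0.02], [[0, 0, 0], [0, 0, 0], 0.02]])

```text
time: 3.9
tool_pos: [0.4459, 0.2939, 0.0402]
tool_rot: [-3.141, 0.002, -2.315]
contact_force: [-0.4, 0.3, -0.7]
opening: 0.031
grip_force: 0.0
```

Call:
arm_command(moves=[[[0, 0, 0], [0, 0, 0], 0.02], [[0, 0, 0], [0, 0, 0], 0.02], [[0, 0, 0], [0, 0, 0], 0.02], [[0, 0, -0.01], [0, 0, 0], 0.02], [[0, 0, -0.03], [0, 0, 0], 0.02]])

```text
time: 4.4
tool_pos: [0.4442, 0.2931, 0.0685]
tool_rot: [3.14, -0.003, -2.315]
contact_force: [-0.1, -0.8, -0.6]
opening: 0.0201
grip_force: 0.0
```

Run:
```python
from h import *
m=robot.camera_model("wrist");im=robot.read_camera("wrist")
for k,(a,b) in HUE.items():
    for ce,ar,bb in blobs(im,(a,140,60),(b,255,255),150):
        print(k,ce,ar,bb,plane(m,ce,.066)[:2])
s=robot.read_camera("side")[170:350,200:440]
w=im
cv2.imwrite('pics/w4.png',np.vstack([cv2.resize(w,(480,300)),cv2.resize(s,(400,300))[:,:400] if 0 else cv2.resize(s,(480,300))])[:,:,::-1])
```

```text
red [372.0153 207.5184] 652 [363 188  19  40] [0.4077 0.305 ]
red [319.0144 226.5375] 2573 [291 197  58  61] [0.4414 0.2915]
yellow [320.9312 270.8042] 189 [303 265  35  11] [0.4621 0.3159]
yellow [320.1204 310.8042] 623 [296 304  47  18] [0.4839 0.3388]
```

View pics/w4.png

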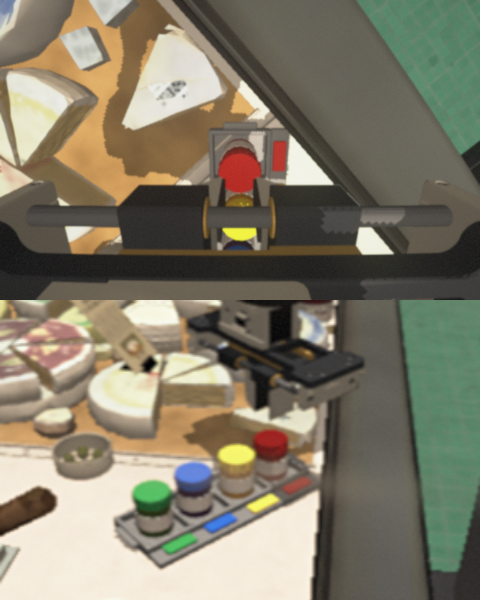

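The wrist half shows the nearly closed fingers below the red lid (at about (240,165) in the half-size image), apparently nearer yellow. The side half shows the red jar still upright with the gripper above and beyond it. I'll project the TCP into both images and compare.

Run:
```python
from h import *
p=robot.observe()
T=Ro.from_euler('xyz',p['tool_rot'])
fr=[]
for n in("wrist","side","top"):
    m=robot.camera_model(n);im=robot.read_camera(n).copy()
    K=np.array([[m['fx'],0,m['cx']],[0,m['fy'],m['cy']],[0,0,1]])
    for off in(0,-.019,-.066):
        X=p['tool_pos']+T.apply([0,0,off])
        uv=cv2.projectPoints(X[None],cv2.Rodrigues(np.array(m['R']))[0],np.array(m['t']),K,np.array([m['k1'],0,0,0.]))[0][0,0]
        print(n,off,uv);cv2.circle(im,tuple(int(v) for v in uv),1,(255,0,255),-1)
        if off==0:c=uv
    x,y=int(c[0]),int(c[1]);fr.append(cv2.resize(im[max(0,y-60):y+60,x-60:x+60] if n!="wrist" else im[180:400,210:430],(400,400)))
cv2.imwrite('pics/p5.png',np.hstack(fr[:2])[:,:,::-1]);print(p['tool_pos'],p['qpos'])
```

```text
wrist 0 [317.5203 232.3726]
wrist -0.019 [317.4081 244.2294]
wrist -0.066 [317.0081 286.602 ]
side 0 [333.7706 250.0747]
side -0.019 [333.8434 242.983 ]
side -0.066 [334.0305 224.6496]
top 0 [242.3254 205.3834]
top -0.019 [240.8669 204.8228]
top -0.066 [237.0404 203.3519]
[0.4469 0.2944 0.0716] [ 0.4392  0.4865  1.6676  0.0001  0.9824 -1.9584]
```

View pics/p5.png

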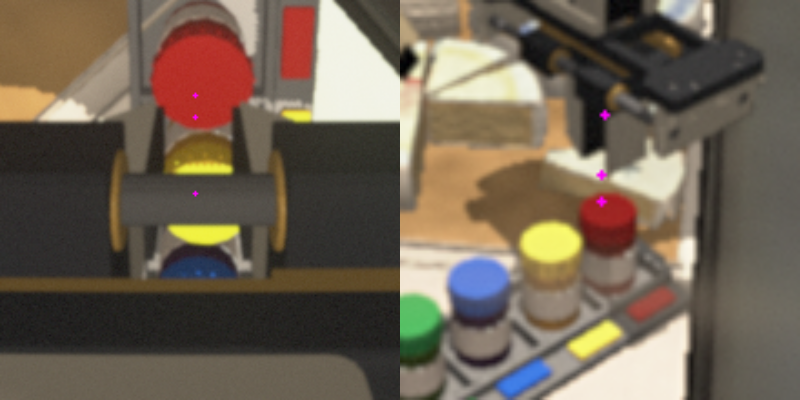

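In the side view the drawn fingertips end about 25–30 mm short of the projected TCP, so the fingers only just reached the lid top. I'll go down to about 0.022, which is safe whichever is true, and close.

Call:
arm_command(moves=[[[0, 0, -0.02], [0, 0, 0], 0.06], [[0, 0, -0.03], [0, 0, 0], 0.06], [[0, 0, -0.03], [0, 0, 0], 0.06], [[0, 0, -0.03], [0, 0, 0], 0.06], [[0, 0, -0.03], [0, 0, 0], 0.06]])

```text
time: 5.15
tool_pos: [0.4447, 0.2933, 0.0981]
tool_rot: [3.141, -0.001, -2.315]
contact_force: [-0.1, 0.1, 0.5]
opening: 0.0555
grip_force: 0.0
```

Call:
arm_command(moves=[[[0, 0, 0], [0, 0, 0], 0.06], [[0, 0, 0.025], [0, 0, 0], 0.06], [[0, 0, 0.05], [0, 0, 0], 0.06], [[0, 0, 0.065], [0, 0, 0], 0.06], [[0, 0, 0.078], [0, 0, 0], 0.06]])

```text
time: 5.65
tool_pos: [0.4445, 0.2932, 0.0194]
tool_rot: [3.141, -0.002, -2.315]
contact_force: [-0.0, -0.4, 0.5]
opening: 0.0603
grip_force: 0.0
```

Call:
arm_command(moves=[[[0, 0, 0], [0, 0, 0], 0.06], [[0, 0, 0], [0, 0, 0], 0.02], [[0, 0, 0], [0, 0, 0], 0.02], [[0, 0, 0], [0, 0, 0], 0.02], [[0, 0, 0], [0, 0, 0], 0.02]])

```text
time: 6.15
tool_pos: [0.4456, 0.2938, 0.0216]
tool_rot: [-3.141, 0.001, -2.315]
contact_force: [-0.5, 0.4, 1.7]
opening: 0.0371
grip_force: 20.0
```

```bash
python3 -c "
from h import *
to(.4445,.2935,.022,3.967);s=robot.observe();print(s['opening'],s['grip_force'],s['contact_force'])"
```

```text
shift [ 0.001   0.0006 -0.0004] turn [-0.0004  0.0014  0.0013] now [0.4456 0.2938 0.0216] [-3.1412  0.0014 -2.3149]
0.03713662792079195 19.99578595161438 [-0.5021  0.3771  1.6702]
```

Gripped: opening 0.0371 at 20 N. Lifting.

Call:
arm_command(moves=[[[0, 0, -0.02], [0, 0, 0], 0.02], [[0, 0, -0.06], [0, 0, 0], 0.02], [[0, 0, -0.11], [0, 0, 0], 0.02], [[0, 0, -0.16], [0, 0, 0], 0.02], [[0, 0, -0.21], [0, 0, 0], 0.02]], squeeze=30)

```text
time: 6.65
tool_pos: [0.4447, 0.2933, 0.2332]
tool_rot: [-3.142, 0.0, -2.315]
contact_force: [0.8, 0.4, -2.0]
opening: 0.0373
grip_force: 30.0
```

Call:
arm_command(moves=[[[0.01, -0.01, -0.04], [0, 0, 0], 0.02], [[0.03, -0.028, -0.07], [0, 0, 0.1], 0.02], [[0.06, -0.056, -0.08], [0, 0, 0.24], 0.02], [[0.09, -0.084, -0.08], [0, 0, 0.38], 0.02], [[0.12, -0.112, -0.08], [0, 0, 0.52], 0.02]])

```text
time: 7.15
tool_pos: [0.4459, 0.1281, 0.3115]
tool_rot: [-3.141, 0.001, -2.84]
contact_force: [1.5, -0.6, -1.4]
opening: 0.0371
grip_force: 30.0
```

Run:
```python
from h import *
to(.4514,-.2922,.3,2.059)
print(robot.observe()['qpos'],robot.observe()['grip_force'],robot.observe()['opening'])
cv2.imwrite('pics/s6.png',robot.read_camera("side")[0:400,150:640,::-1])
```

```text
shift [ 0.1197 -0.4029  0.0115] turn [0.0007 0.0013 1.3843] now [0.4459 0.1281 0.3115] [-3.1413  0.0013 -2.8399]
[ 0.1143  0.1577  1.4498 -0.      1.5327 -1.7583] 29.97936576604843 0.03706922883286514
```

View pics/s6.png

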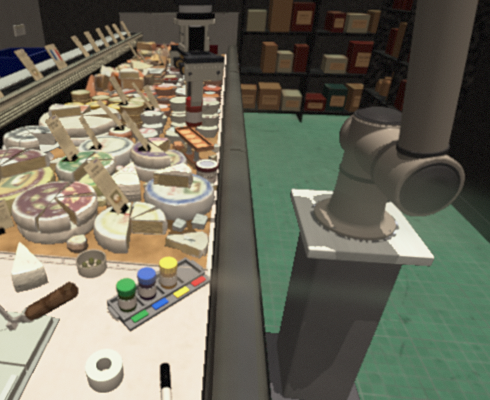

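The red jar hangs between the fingers at about (193,108) and the other three stand undisturbed. Continuing to the rack.

Call:
arm_command(moves=[[[0.012, -0.04, 0], [0, 0, 0.138], 0.02], [[0.024, -0.08, 0], [0, 0, 0.276], 0.02], [[0.036, -0.12, 0], [0, 0, 0.414], 0.02], [[0.048, -0.16, 0], [0, 0, 0.552], 0.02], [[0.06, -0.2, 0], [0, 0, 0.69], 0.02]])

```text
time: 7.7
tool_pos: [0.449, -0.0809, 0.3111]
tool_rot: [3.141, 0.0, 2.753]
contact_force: [0.8, 0.3, -1.0]
opening: 0.0369
grip_force: 30.0
```

```bash
python3 -c "
from h import *
to(.4514,-.2922,.2,2.059)"
```

```text
shift [-0.0823 -0.1946  0.1111] turn [0.0003 0.0002 0.6939] now [ 0.449  -0.0809  0.3111] [3.1414 0.0003 2.7529]
```

Call:
arm_command(moves=[[[-0.016, -0.039, 0], [0, 0, 0.14], 0.02], [[-0.033, -0.078, 0], [0, 0, 0.28], 0.02], [[-0.049, -0.117, 0], [0, 0, 0.42], 0.02], [[-0.066, -0.156, 0], [0, 0, 0.56], 0.02], [[-0.08, -0.19, 0.01], [0, 0, 0.69], 0.02]])

```text
time: 8.2
tool_pos: [0.4526, -0.2879, 0.3019]
tool_rot: [3.141, 0.002, 2.062]
contact_force: [-0.1, 0.3, -1.2]
opening: 0.0369
grip_force: 30.0
```

Call:
arm_command(moves=[[[0, 0, 0.01], [0, 0, 0], 0.02], [[0, 0, 0.05], [0, 0, 0], 0.02], [[0, 0, 0.1], [0, 0, 0], 0.02], [[0, 0, 0.14], [0, 0, 0], 0.02], [[0, 0, 0.14], [0, 0, 0], 0.02]])

```text
time: 8.7
tool_pos: [0.4495, -0.2822, 0.1558]
tool_rot: [-3.138, -0.011, 2.07]
contact_force: [-0.4, 0.8, -1.8]
opening: 0.0374
grip_force: 30.0
```

Run:
```python
from h import *
to(.4514,-.2922,.097,2.059)
m=robot.camera_model("wrist");im=robot.read_camera("wrist")
cv2.imwrite('pics/w7.png',im[:,:,::-1])
for ce,ar,bb in blobs(im,(18,60,120),(30,200,255),200): print(ce,ar,bb,plane(m,ce,.08)[:2])
```

```text
shift [-0.0103 -0.0029  0.0587] turn [-0.0041 -0.0113  0.0106] now [ 0.4495 -0.2822  0.1558] [-3.1375 -0.0113  2.0696]
[492.3806  15.6306] 268 [479   0  34  28] [ 0.4951 -0.0884]
[570.2682 114.7026] 1853 [492  54 104 125] [ 0.5968 -0.1162]
[607.8599  85.3746] 307 [598  71  21  30] [ 0.6097 -0.082 ]
[536.9592  98.1929] 368 [510  78  51  41] [ 0.5636 -0.1198]
[477.1238 102.535 ] 856 [446  88  65  31] [ 0.5221 -0.147 ]
[595.2468 126.946 ] 389 [585 106  24  50] [ 0.6225 -0.1131]
[367.2463 157.0616] 1835 [336 124  68  71] [ 0.4662 -0.2284]
[477.6184 217.2389] 1394 [441 149  83 126] [ 0.5807 -0.2269]
[589.5798 227.1446] 5505 [505 162 135 112] [ 0.6789 -0.1844]
[421.4277 205.748 ] 512 [406 178  33  49] [ 0.5302 -0.2422]
[308.3693 195.0581] 241 [295 189  33  18] [ 0.4381 -0.2815]
[264.3916 205.7282] 309 [248 193  29  25] [ 0.4087 -0.3086]
```

View pics/w7.png

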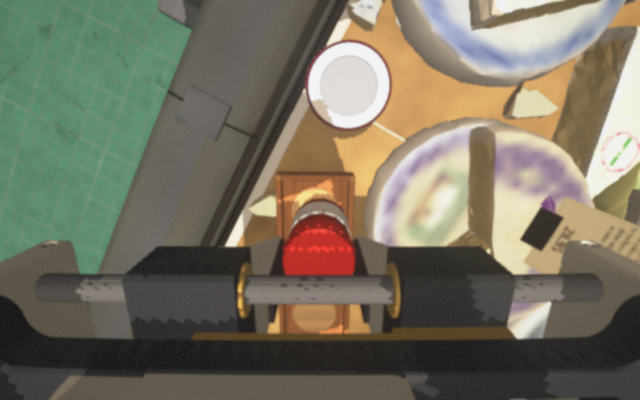

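The wrist view shows the red jar held upright at (320,245) over the left end of the rack. The rack is aligned vertically in the image, and the price card at (550,225) is clear to the right. I correct sideways, then descend in steps.

Call:
arm_command(moves=[[[-0.01, -0.003, 0], [0.0, 0.0, 0.01], 0.02], [[-0.01, -0.003, 0], [0, 0, 0.01], 0.02], [[-0.01, -0.003, 0.01], [0, 0, 0.01], 0.02], [[-0.01, -0.003, 0.02], [0, 0, 0.01], 0.02], [[-0.01, -0.003, 0.02], [0, 0, 0.01], 0.02]])

```text
time: 9.25
tool_pos: [0.4539, -0.2949, 0.1393]
tool_rot: [-3.141, -0.003, 2.058]
contact_force: [0.1, 0.0, -0.5]
opening: 0.037
grip_force: 30.0
```

Run:
```python
from h import *
robot.read_camera("side")
to(.4514,-.2922,.097,2.059)
print(robot.observe()['contact_force'])
```

```text
shift [ 0.0039 -0.0011  0.043 ] turn [-0.0006 -0.002  -0.0006] now [ 0.4543 -0.2952  0.14  ] [-3.141  -0.002   2.0584]
[ 1.0693  0.8329 -0.7795]
```

Call:
arm_command(moves=[[[0.004, -0.001, 0.01], [0, 0, 0], 0.02], [[0.004, -0.001, 0.025], [0, 0, 0], 0.02], [[0.004, -0.001, 0.038], [0, 0, 0], 0.02], [[0.004, -0.001, 0.038], [0, 0, 0], 0.02], [[0.004, -0.001, 0.038], [0, 0, 0], 0.02]])

```text
time: 9.8
tool_pos: [0.4519, -0.2925, 0.1028]
tool_rot: [-3.142, -0.0, 2.058]
contact_force: [-0.6, -0.3, -0.9]
opening: 0.0369
grip_force: 30.0
```

Run:
```python
from h import *
cv2.imwrite('pics/s8.png',cv2.resize(robot.read_camera("side")[100:180,300:400,::-1],None,fx=6,fy=6,interpolation=2))
to(.4514,-.2922,.097,2.059)
print(robot.observe()['contact_force'])
```

```text
shift [ 0.0009 -0.0005  0.0063] turn [ 0.0004  0.0006 -0.0006] now [ 0.4523 -0.2928  0.1033] [3.1412 0.0006 2.0584]
[ 0.1395  0.6692 -0.3056]
```

View pics/s8.png

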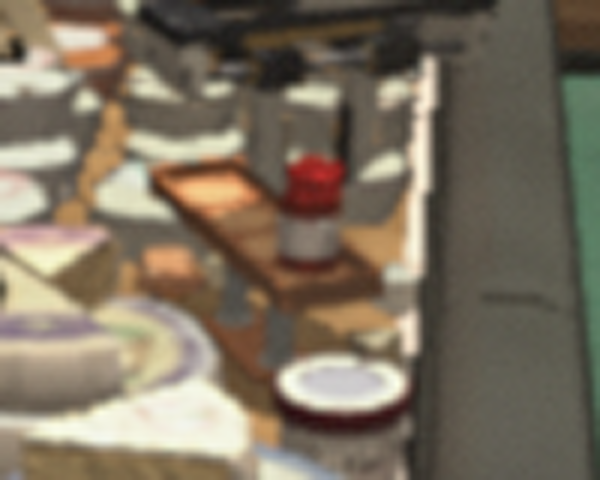

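The side view shows the jar at (310,210) in the crop, upright inside the rim and just above the floor, with fingers clear. Last few millimetres now.

Call:
arm_command(moves=[[[0.001, 0, 0.002], [0, 0, 0], 0.02], [[0.001, 0, 0.004], [0, 0, 0], 0.02], [[0.001, 0, 0.006], [0, 0, 0], 0.02], [[0.001, 0, 0.007], [0, 0, 0], 0.02], [[0.001, 0, 0.007], [0, 0, 0], 0.02]])

```text
time: 10.35
tool_pos: [0.4516, -0.2918, 0.0958]
tool_rot: [3.142, -0.0, 2.058]
contact_force: [-0.1, 0.8, -1.1]
opening: 0.0371
grip_force: 30.0
```

Call:
arm_command(moves=[[[0, 0, 0.001], [0, 0, 0], 0.02], [[0, 0, 0.002], [0, 0, 0], 0.02], [[0, 0, 0.002], [0, 0, 0], 0.02], [[0, 0, 0.002], [0, 0, 0], 0.02], [[0, 0, 0.002], [0, 0, 0], 0.02]])

```text
time: 10.85
tool_pos: [0.4521, -0.2923, 0.0955]
tool_rot: [3.141, 0.002, 2.059]
contact_force: [-2.0, 1.8, 9.2]
opening: 0.0369
grip_force: 30.0
```

Contact at 9 N, at the predicted height. Releasing and retreating.

Call:
arm_command(moves=[[[0, 0, 0], [0, 0, 0], 0.058], [[0, 0, 0], [0, 0, 0], 0.058], [[0, 0, 0], [0, 0, 0], 0.058], [[0, 0, 0], [0, 0, 0], 0.058], [[0, 0, -0.02], [0, 0, 0], 0.058]], squeeze=30)

```text
time: 11.35
tool_pos: [0.4501, -0.2906, 0.1117]
tool_rot: [-3.14, -0.005, 2.058]
contact_force: [-0.6, -0.3, 0.4]
opening: 0.0581
grip_force: 0.0
```

Call:
arm_command(moves=[[[0, 0, -0.04], [0, 0, 0], 0.058], [[0, 0, -0.085], [0, 0, 0], 0.058], [[0, 0, -0.13], [0, 0, 0], 0.058], [[0, 0, -0.175], [0, 0, 0], 0.058], [[0, 0, -0.195], [0, 0, 0], 0.058]])

```text
time: 11.85
tool_pos: [0.4524, -0.2925, 0.3134]
tool_rot: [3.139, 0.006, 2.058]
contact_force: [0.3, -0.4, -0.1]
opening: 0.0578
grip_force: 0.0
```

Run:
```python
from h import *
to(.477,.331,.25,3.967)
m=robot.camera_model("wrist");im=robot.read_camera("wrist")
cv2.imwrite('pics/w9.png',im[:,:,::-1])
for ce,ar,bb in blobs(im,(0,140,60),(8,255,255),300):print('wrist red',ce,ar,bb,plane(m,ce,.14)[:2])
T=robot.read_camera("top");mt=robot.camera_model("top")
for ce,ar,bb in blobs(T[150:230,400:500],(0,150,90),(7,255,255),40):print('top red',ce+[400,150],ar,bb,plane(mt,ce+[400,150],.136)[:2])
```

```text
shift [0.5397 0.3137 0.0609] turn [-0.0042  0.0065 -1.9086] now [ 0.4524 -0.2925  0.3134] [3.1391 0.0062 2.0584]
wrist red [318.826  174.3516] 822 [303 158  33  33] [ 0.451  -0.2892]
top red [437.553  197.7045] 132 [31 42 14 13] [ 0.4524 -0.2908]
```

View pics/w9.png

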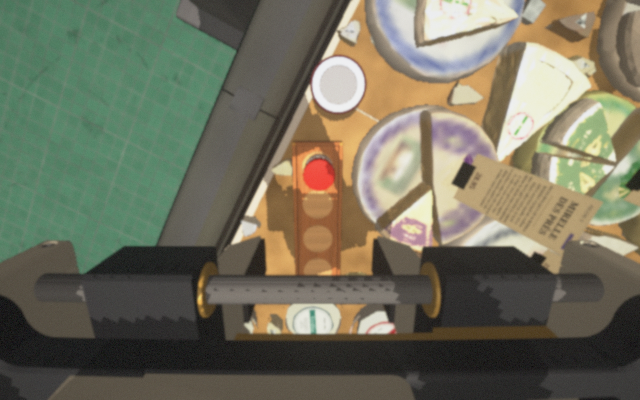

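The wrist view shows red standing upright on the first disc, at (319,174). The top view also gives (0.452, -0.291), within 2 mm of the disc. Back for yellow.

Call:
arm_command(moves=[[[0.04, 0.023, 0], [0, 0, -0.14], 0.058], [[0.08, 0.047, 0], [0, 0, -0.285], 0.058], [[0.12, 0.07, 0], [0, 0, -0.43], 0.058], [[0.16, 0.093, 0], [0, 0, -0.575], 0.058], [[0.2, 0.116, 0], [0, 0, -0.72], 0.058]])

```text
time: 12.45
tool_pos: [0.4595, -0.0589, 0.3073]
tool_rot: [3.142, -0.002, 2.784]
contact_force: [0.8, 0.5, 0.8]
opening: 0.0581
grip_force: 0.0
```

```bash
python3 -c "
from h import *
to(.477,.331,.15,3.967)"
```

```text
shift [0.1198 0.3713 0.1577] turn [ 0.0015 -0.0022 -1.1832] now [ 0.4595 -0.0589  0.3073] [ 3.1416 -0.0025  2.7838]
```

Call:
arm_command(moves=[[[0.015, 0.046, 0], [0, 0, -0.145], 0.058], [[0.03, 0.093, 0], [0, 0, -0.29], 0.058], [[0.045, 0.139, 0], [0, 0, -0.435], 0.058], [[0.06, 0.185, 0], [0, 0, -0.58], 0.058], [[0.075, 0.232, 0], [0, 0, -0.725], 0.058]])

```text
time: 12.95
tool_pos: [0.4719, 0.1846, 0.3074]
tool_rot: [3.141, -0.002, -2.774]
contact_force: [1.3, -0.5, 0.3]
opening: 0.0579
grip_force: 0.0
```

```bash
python3 -c "
from h import *
to(.477,.331,.15,3.967)"
```

```text
shift [-0.0578  0.1347  0.1573] turn [ 0.0008 -0.0022 -0.4577] now [0.4719 0.1846 0.3074] [ 3.1413 -0.0022 -2.7739]
```

Call:
arm_command(moves=[[[-0.018, 0.042, 0.02], [0, 0, -0.145], 0.058], [[-0.036, 0.084, 0.05], [0, 0, -0.29], 0.058], [[-0.057, 0.134, 0.09], [0, 0, -0.435], 0.058], [[-0.058, 0.134, 0.13], [0, 0, -0.457], 0.058], [[-0.058, 0.134, 0.157], [0, 0, -0.457], 0.058]])

```text
time: 13.45
tool_pos: [0.4771, 0.3301, 0.147]
tool_rot: [3.139, -0.005, -2.319]
contact_force: [0.3, -0.9, -0.7]
opening: 0.058
grip_force: 0.0
```

Run:
```python
from h import *
m=robot.camera_model("wrist");im=robot.read_camera("wrist")
to(.477,.331,.021,3.967)
for k,(a,b) in HUE.items():
    for ce,ar,bb in blobs(im,(a,140,60),(b,255,255),150):
        print(k,ce,ar,bb,plane(m,ce,.066)[:2])
```

```text
shift [-0.0055 -0.0002  0.1209] turn [ 0.0052 -0.0134 -0.0044] now [0.4747 0.3279 0.142 ] [ 3.1364 -0.0134 -2.3206]
red [360.1294 138.4329] 425 [354 122  14  34] [0.4142 0.3154]
yellow [361.0982 185.8491] 285 [354 171  13  31] [0.4406 0.3471]
yellow [317.9695 196.8318] 951 [300 177  40  41] [0.4753 0.3286]
green [317.2176 309.1221] 262 [302 305  31  11] [0.5544 0.4126]
blue [355.7592 234.1773] 299 [350 221  12  28] [0.474  0.3784]
blue [316.6761 253.7764] 1136 [297 235  40  39] [0.5138 0.3682]
```

Call:
arm_command(moves=[[[-0.002, 0, 0.01], [0, 0, 0], 0.058], [[-0.002, 0, 0.03], [0, 0, 0], 0.058], [[-0.002, 0, 0.05], [0, 0, 0], 0.058], [[-0.002, 0, 0.055], [0, 0, 0], 0.058], [[-0.002, 0, 0.055], [0, 0, 0], 0.058]])

```text
time: 14.0
tool_pos: [0.4813, 0.3298, 0.0975]
tool_rot: [-3.141, 0.0, -2.324]
contact_force: [-0.6, 0.2, 0.4]
opening: 0.0583
grip_force: 0.0
```

Run:
```python
from h import *
robot.read_camera("top")
to(.477,.331,.021,3.967)
```

```text
shift [0.0027 0.0041 0.0772] turn [-0.0006  0.0018 -0.0073] now [0.4817 0.3301 0.0982] [-3.141   0.0018 -2.3235]
```

Call:
arm_command(moves=[[[0.003, 0.004, 0.01], [0, 0, -0.007], 0.058], [[0.003, 0.004, 0.045], [0, 0, -0.007], 0.058], [[0.003, 0.004, 0.077], [0, 0, -0.007], 0.058], [[0.003, 0.004, 0.077], [0, 0, -0.007], 0.058], [[0.003, 0.004, 0.077], [0, 0, -0.007], 0.058]])

```text
time: 14.55
tool_pos: [0.476, 0.3308, 0.0206]
tool_rot: [3.142, 0.0, -2.316]
contact_force: [1.1, -0.5, 0.4]
opening: 0.058
grip_force: 0.0
```

Call:
arm_command(moves=[[[0, 0, 0], [0, 0, 0], 0.02], [[0, 0, 0], [0, 0, 0], 0.02], [[0, 0, 0], [0, 0, 0], 0.02], [[0, 0, 0], [0, 0, 0], 0.02], [[0, 0, 0], [0, 0, 0], 0.02]])

```text
time: 15.05
tool_pos: [0.4767, 0.331, 0.0212]
tool_rot: [-3.141, 0.002, -2.316]
contact_force: [0.2, -0.0, 6.0]
opening: 0.0371
grip_force: 30.0
```

Yellow is gripped. Lifting.

Call:
arm_command(moves=[[[0, 0, -0.02], [0, 0, 0], 0.02], [[0, 0, -0.06], [0, 0, 0], 0.02], [[0, 0, -0.11], [0, 0, 0], 0.02], [[0, 0, -0.16], [0, 0, 0], 0.02], [[0, 0, -0.21], [0, 0, 0], 0.02]])

```text
time: 15.55
tool_pos: [0.4753, 0.3303, 0.2318]
tool_rot: [3.141, -0.001, -2.316]
contact_force: [-0.9, 1.0, -1.3]
opening: 0.0367
grip_force: 30.0
```

```bash
python3 -c "
from h import *
to(.4759,-.3387,.3,2.059)"
```

```text
shift [ 0.4914 -0.454  -0.068 ] turn [-0.0004 -0.0007  1.9083] now [0.4753 0.3303 0.2318] [ 3.1413 -0.0007 -2.3158]
```

Call:
arm_command(moves=[[[0.01, -0.01, -0.035], [0, 0, 0.04], 0.02], [[0.035, -0.032, -0.065], [0, 0, 0.14], 0.02], [[0.07, -0.064, -0.075], [0, 0, 0.27], 0.02], [[0.105, -0.096, -0.075], [0, 0, 0.41], 0.02], [[0.14, -0.13, -0.075], [0, 0, 0.55], 0.02]])

```text
time: 16.05
tool_pos: [0.4759, 0.1381, 0.3053]
tool_rot: [-3.142, 0.001, -2.871]
contact_force: [0.3, -0.1, -1.8]
opening: 0.037
grip_force: 30.0
```

```bash
python3 -c "
from h import *
to(.4759,-.3387,.3,2.059)"
```

```text
shift [ 0.1277 -0.4594  0.0052] turn [0.0004 0.0006 1.3536] now [0.4759 0.1381 0.3053] [-3.1416  0.0007 -2.8706]
```

Call:
arm_command(moves=[[[0.013, -0.046, 0], [0, 0, 0.135], 0.02], [[0.026, -0.092, 0], [0, 0, 0.27], 0.02], [[0.038, -0.138, 0], [0, 0, 0.405], 0.02], [[0.051, -0.184, 0], [0, 0, 0.54], 0.02], [[0.064, -0.23, 0], [0, 0, 0.675], 0.02]])

```text
time: 16.55
tool_pos: [0.4769, -0.1009, 0.3049]
tool_rot: [3.141, -0.0, 2.737]
contact_force: [0.6, -0.1, -2.1]
opening: 0.037
grip_force: 30.0
```

```bash
python3 -c "
from h import *
to(.4759,-.3387,.3,2.059)"
```

```text
shift [-0.0927 -0.219   0.0048] turn [ 0.0001 -0.0003  0.6778] now [ 0.4769 -0.1009  0.3049] [ 3.1414 -0.0003  2.7368]
```

Two calls: arrive, then descend to about 0.15.

Call:
arm_command(moves=[[[-0.019, -0.044, 0], [0, 0, 0.135], 0.02], [[-0.037, -0.088, 0], [0, 0, 0.27], 0.02], [[-0.056, -0.132, 0], [0, 0, 0.405], 0.02], [[-0.074, -0.175, 0], [0, 0, 0.54], 0.02], [[-0.092, -0.217, 0.005], [0, 0, 0.677], 0.02]])

```text
time: 17.05
tool_pos: [0.4776, -0.3369, 0.3002]
tool_rot: [3.141, 0.001, 2.059]
contact_force: [1.1, -0.1, -2.0]
opening: 0.0368
grip_force: 30.0
```

Call:
arm_command(moves=[[[0, 0, 0], [0, 0, 0], 0.02], [[0, 0, 0.04], [0, 0, 0], 0.02], [[0, 0, 0.09], [0, 0, 0], 0.02], [[0, 0, 0.14], [0, 0, 0], 0.02], [[0, 0, 0.155], [0, 0, 0], 0.02]])

```text
time: 17.55
tool_pos: [0.4751, -0.3317, 0.1391]
tool_rot: [-3.138, -0.01, 2.066]
contact_force: [-0.0, -0.4, -0.9]
opening: 0.0367
grip_force: 30.0
```

Call:
arm_command(moves=[[[0, 0, 0], [0, 0, 0], 0.02], [[0, 0, 0], [0, 0, 0], 0.02], [[0, 0, 0], [0, 0, 0], 0.02], [[0, 0, 0], [0, 0, 0], 0.02], [[0, 0, 0], [0, 0, 0], 0.02]])

```text
time: 18.05
tool_pos: [0.4784, -0.3352, 0.1461]
tool_rot: [3.141, 0.002, 2.065]
contact_force: [-0.4, -0.1, -0.8]
opening: 0.037
grip_force: 30.0
```

```bash
python3 -c "
from h import *
to(.4759,-.3387,.097,2.059)"
```

```text
shift [-0.0018 -0.0039  0.0491] turn [0.0008 0.0019 0.0065] now [ 0.4784 -0.3352  0.1461] [3.1408 0.0019 2.0655]
```

Call:
arm_command(moves=[[[-0.002, -0.004, 0.01], [0, 0, 0.006], 0.02], [[-0.002, -0.004, 0.03], [0, 0, 0.006], 0.02], [[-0.002, -0.004, 0.045], [0, 0, 0.006], 0.02], [[-0.002, -0.004, 0.045], [0, 0, 0.006], 0.02], [[-0.002, -0.004, 0.045], [0, 0, 0.006], 0.02]])

```text
time: 18.55
tool_pos: [0.4752, -0.3387, 0.0998]
tool_rot: [-3.141, -0.001, 2.059]
contact_force: [-0.2, 0.3, -1.3]
opening: 0.0373
grip_force: 30.0
```

```bash
python3 -c "
from h import *
robot.read_camera('top')
to(.4759,-.3387,.0945,2.059)"
```

```text
shift [0.0001 0.0003 0.0059] turn [0.0003 0.0008 0.0002] now [ 0.4756 -0.3389  0.1004] [3.1413 0.0008 2.0592]
```

Call:
arm_command(moves=[[[0, 0, 0.002], [0, 0, 0], 0.02], [[0, 0, 0.004], [0, 0, 0], 0.02], [[0, 0, 0.006], [0, 0, 0], 0.02], [[0, 0, 0.006], [0, 0, 0], 0.02], [[0, 0, 0.006], [0, 0, 0], 0.02]])

```text
time: 19.1
tool_pos: [0.4757, -0.3389, 0.0952]
tool_rot: [3.141, 0.002, 2.059]
contact_force: [-1.1, 0.6, 5.2]
opening: 0.037
grip_force: 30.0
```

Contact at 5 N. Releasing and going up.

Call:
arm_command(moves=[[[0, 0, 0], [0, 0, 0], 0.058], [[0, 0, 0], [0, 0, 0], 0.058], [[0, 0, 0], [0, 0, 0], 0.058], [[0, 0, 0], [0, 0, 0], 0.058], [[0, 0, -0.02], [0, 0, 0], 0.058]])

```text
time: 19.6
tool_pos: [0.474, -0.3373, 0.1115]
tool_rot: [-3.14, -0.005, 2.059]
contact_force: [0.7, 0.3, -0.9]
opening: 0.0579
grip_force: 0.0
```

Call:
arm_command(moves=[[[0, 0, -0.04], [0, 0, 0], 0.058], [[0, 0, -0.085], [0, 0, 0], 0.058], [[0, 0, -0.13], [0, 0, 0], 0.058], [[0, 0, -0.175], [0, 0, 0], 0.058], [[0, 0, -0.195], [0, 0, 0], 0.058]])

```text
time: 20.1
tool_pos: [0.4762, -0.3392, 0.3138]
tool_rot: [3.139, 0.007, 2.059]
contact_force: [0.4, -0.0, -0.2]
opening: 0.058
grip_force: 0.0
```

```bash
cat > chk.py <<'E'
from h import *
T=robot.read_camera("top");mt=robot.camera_model("top")
for k,(a,b) in HUE.items():
    for ce,ar,bb in blobs(T[150:230,400:500],(a,150,90),(b,255,255),60,400):print('top',k,ce+[400,150],ar,bb[2:],plane(mt,ce+[400,150],.136)[:2])
E
python3 - <<'E'
import chk
from h import *
to(.5172,.370,.25,3.967)
E
```

```text
top red [437.7846 197.3769] 130 [13 14] [ 0.4533 -0.2915]
top yellow [453.74   189.2267] 150 [14 14] [ 0.4764 -0.3394]
shift [0.6082 0.3687 0.0611] turn [-0.0067  0.0095 -1.9076] now [ 0.4767 -0.3396  0.3155] [3.1383 0.0094 2.0594]
```

Yellow stands on its disc, within 1 mm. Back for blue.

Call:
arm_command(moves=[[[0.041, 0.024, 0.005], [0, 0, -0.13], 0.058], [[0.081, 0.049, 0.005], [0, 0, -0.26], 0.058], [[0.122, 0.074, 0.005], [0, 0, -0.39], 0.058], [[0.162, 0.098, 0.005], [0, 0, -0.52], 0.058], [[0.203, 0.123, 0.005], [0, 0, -0.65], 0.058]])

```text
time: 20.65
tool_pos: [0.4883, -0.0998, 0.3034]
tool_rot: [3.141, -0.001, 2.714]
contact_force: [1.2, -0.4, 0.5]
opening: 0.0583
grip_force: 0.0
```

```bash
python3 -c "
from h import *
to(.5172,.370,.15,3.967)"
```

```text
shift [0.1683 0.4395 0.1535] turn [ 0.0005 -0.0005 -1.2528] now [ 0.4883 -0.0998  0.3034] [ 3.1415 -0.0006  2.7142]
```

Call:
arm_command(moves=[[[0.018, 0.046, 0], [0, 0, -0.133], 0.058], [[0.035, 0.092, 0], [0, 0, -0.266], 0.058], [[0.053, 0.138, 0], [0, 0, -0.4], 0.058], [[0.07, 0.184, 0], [0, 0, -0.533], 0.058], [[0.088, 0.23, 0], [0, 0, -0.666], 0.058]])

```text
time: 21.15
tool_pos: [0.5048, 0.1461, 0.3034]
tool_rot: [3.142, -0.0, -2.902]
contact_force: [2.1, 0.1, -0.3]
opening: 0.0577
grip_force: 0.0
```

```bash
python3 -c "
from h import *
to(.5172,.370,.15,3.967)"
```

```text
shift [-0.0651  0.2146  0.1534] turn [ 0.0001 -0.0004 -0.5862] now [0.5048 0.1461 0.3034] [ 3.1416 -0.0004 -2.9024]
```

Call:
arm_command(moves=[[[-0.014, 0.046, 0], [0, 0, -0.13], 0.058], [[-0.028, 0.092, 0.01], [0, 0, -0.26], 0.058], [[-0.042, 0.138, 0.02], [0, 0, -0.39], 0.058], [[-0.056, 0.184, 0.04], [0, 0, -0.52], 0.058], [[-0.065, 0.214, 0.06], [0, 0, -0.586], 0.058]])

```text
time: 21.65
tool_pos: [0.5183, 0.3704, 0.2427]
tool_rot: [3.141, 0.0, -2.316]
contact_force: [0.0, -0.5, -0.4]
opening: 0.0581
grip_force: 0.0
```

Call:
arm_command(moves=[[[0, 0, 0.02], [0, 0, 0], 0.058], [[0, 0, 0.06], [0, 0, 0], 0.058], [[0, 0, 0.13], [0, 0, 0], 0.058], [[0, 0, 0.13], [0, 0, 0], 0.058], [[0, 0, 0.13], [0, 0, 0], 0.058]])

```text
time: 22.15
tool_pos: [0.5163, 0.3661, 0.1093]
tool_rot: [3.139, -0.008, -2.322]
contact_force: [-1.3, 0.7, 0.5]
opening: 0.058
grip_force: 0.0
```

Run:
```python
from h import *
m=robot.camera_model("wrist");im=robot.read_camera("wrist")
to(.5172,.370,.021,3.967)
for k in('blue','green'):
    a,b=HUE[k]
    for ce,ar,bb in blobs(im,(a,140,60),(b,255,255),150):
        print(k,ce,ar,bb,plane(m,ce,.066)[:2])
```

```text
shift [-0.002   0.0026  0.0913] turn [ 0.0012 -0.0034 -0.0057] now [0.518  0.3669 0.1123] [ 3.1404 -0.0035 -2.3218]
blue [366.1479 199.1549] 284 [361 182  12  31] [0.4818 0.3839]
blue [321.6608 212.1527] 1598 [299 190  46  45] [0.5139 0.3682]
green [365.4107 250.933 ] 224 [359 238  13  23] [0.5104 0.4163]
green [322.1139 264.6093] 755 [301 253  44  22] [0.5442 0.4013]
```

Call:
arm_command(moves=[[[0, 0.002, 0.02], [0, 0, -0.006], 0.058], [[0, 0.002, 0.055], [0, 0, -0.006], 0.058], [[0, 0.002, 0.09], [0, 0, -0.006], 0.058], [[0, 0.002, 0.09], [0, 0, -0.006], 0.058], [[0, 0.002, 0.09], [0, 0, -0.006], 0.058]])

```text
time: 22.7
tool_pos: [0.5185, 0.3694, 0.0258]
tool_rot: [-3.141, 0.002, -2.316]
contact_force: [0.2, 1.3, 0.7]
opening: 0.0581
grip_force: 0.0
```

Call:
arm_command(moves=[[[0, 0, 0], [0, 0, 0], 0.02], [[0, 0, 0], [0, 0, 0], 0.02], [[0, 0, 0], [0, 0, 0], 0.02], [[0, 0, 0], [0, 0, 0], 0.02], [[0, 0, 0], [0, 0, 0], 0.02]])

```text
time: 23.2
tool_pos: [0.5182, 0.3694, 0.0255]
tool_rot: [-3.141, 0.003, -2.316]
contact_force: [-0.6, 0.4, 5.4]
opening: 0.0368
grip_force: 30.0
```

Call:
arm_command(moves=[[[0, 0, -0.02], [0, 0, 0], 0.02], [[0, 0, -0.06], [0, 0, 0], 0.02], [[0, 0, -0.11], [0, 0, 0], 0.02], [[0, 0, -0.16], [0, 0, 0], 0.02], [[0, 0, -0.21], [0, 0, 0], 0.02]])

```text
time: 23.7
tool_pos: [0.5169, 0.3684, 0.2359]
tool_rot: [3.141, -0.001, -2.316]
contact_force: [0.2, 1.3, -1.3]
opening: 0.037
grip_force: 30.0
```

```bash
python3 -c "
from h import *
to(.5004,-.3841,.3,2.059)"
```

```text
shift [ 0.5644 -0.4981 -0.0639] turn [-0.0004 -0.0005  1.9083] now [0.5169 0.3684 0.2359] [ 3.1415 -0.0005 -2.3159]
```

Call:
arm_command(moves=[[[0.01, -0.01, -0.035], [0, 0, 0.04], 0.02], [[0.04, -0.035, -0.065], [0, 0, 0.14], 0.02], [[0.075, -0.066, -0.075], [0, 0, 0.26], 0.02], [[0.11, -0.097, -0.075], [0, 0, 0.38], 0.02], [[0.146, -0.129, -0.075], [0, 0, 0.5], 0.02]])

```text
time: 24.2
tool_pos: [0.5128, 0.1724, 0.3093]
tool_rot: [-3.141, 0.001, -2.82]
contact_force: [0.7, -1.0, -2.3]
opening: 0.037
grip_force: 30.0
```

```bash
python3 -c "
from h import *
to(.5004,-.3841,.3,2.059)"
```

```text
shift [ 0.1876 -0.5241  0.0093] turn [0.0004 0.0009 1.4041] now [0.5128 0.1724 0.3093] [-3.1414  0.0008 -2.8201]
```

Call:
arm_command(moves=[[[0.016, -0.045, 0], [0, 0, 0.125], 0.02], [[0.032, -0.09, 0], [0, 0, 0.25], 0.02], [[0.048, -0.135, 0], [0, 0, 0.37], 0.02], [[0.064, -0.18, 0], [0, 0, 0.49], 0.02], [[0.08, -0.225, 0], [0, 0, 0.61], 0.02]])

```text
time: 24.7
tool_pos: [0.5088, -0.0666, 0.309]
tool_rot: [3.142, -0.0, 2.852]
contact_force: [0.1, -0.1, -1.4]
opening: 0.0369
grip_force: 30.0
```

```bash
python3 -c "
from h import *
to(.5004,-.3841,.3,2.059)"
```

```text
shift [-0.0825 -0.3067  0.009 ] turn [ 0.     -0.      0.7934] now [ 0.5088 -0.0666  0.309 ] [ 3.1416 -0.      2.8524]
```

Call:
arm_command(moves=[[[-0.0125, -0.046, 0], [0, 0, 0.125], 0.02], [[-0.025, -0.092, 0], [0, 0, 0.25], 0.02], [[-0.037, -0.138, 0], [0, 0, 0.375], 0.02], [[-0.0495, -0.184, 0], [0, 0, 0.5], 0.02], [[-0.062, -0.23, 0], [0, 0, 0.62], 0.02]])

```text
time: 25.2
tool_pos: [0.5038, -0.3048, 0.3089]
tool_rot: [3.142, -0.0, 2.232]
contact_force: [1.5, -0.4, -1.6]
opening: 0.037
grip_force: 30.0
```

```bash
python3 -c "
from h import *
to(.5004,-.3841,.15,2.059)"
```

```text
shift [-0.0606 -0.0514  0.1588] turn [ 0.     -0.0004  0.1731] now [ 0.5038 -0.3048  0.3089] [ 3.1415 -0.0004  2.2321]
```

Call:
arm_command(moves=[[[-0.03, -0.026, 0], [0, 0, 0.1], 0.02], [[-0.061, -0.051, 0], [0, 0, 0.173], 0.02], [[-0.061, -0.051, 0.03], [0, 0, 0.173], 0.02], [[-0.061, -0.051, 0.07], [0, 0, 0.173], 0.02], [[-0.061, -0.051, 0.11], [0, 0, 0.173], 0.02]])

```text
time: 25.7
tool_pos: [0.5017, -0.3828, 0.1975]
tool_rot: [3.141, 0.0, 2.063]
contact_force: [1.6, -0.5, -1.2]
opening: 0.0368
grip_force: 30.0
```

Call:
arm_command(moves=[[[0, 0, 0.03], [0, 0, 0], 0.02], [[0, 0, 0.045], [0, 0, 0], 0.02], [[0, 0, 0.045], [0, 0, 0], 0.02], [[0, 0, 0.045], [0, 0, 0], 0.02], [[0, 0, 0.045], [0, 0, 0], 0.02]])

```text
time: 26.2
tool_pos: [0.5027, -0.383, 0.1555]
tool_rot: [3.141, 0.003, 2.064]
contact_force: [-0.2, -0.0, -1.0]
opening: 0.0371
grip_force: 30.0
```

```bash
python3 -c "
from h import *
robot.read_camera('top')
to(.5004,-.3841,.104,2.059)"
```

```text
shift [ 0.0002 -0.0026  0.0515] turn [0.0009 0.0026 0.0053] now [ 0.5027 -0.383   0.1555] [3.1407 0.0026 2.0643]
```

Call:
arm_command(moves=[[[0, -0.002, 0.01], [0, 0, 0.005], 0.02], [[0, -0.002, 0.03], [0, 0, 0.005], 0.02], [[0, -0.002, 0.05], [0, 0, 0.005], 0.02], [[0, -0.002, 0.051], [0, 0, 0.005], 0.02], [[0, -0.002, 0.051], [0, 0, 0.005], 0.02]])

```text
time: 26.75
tool_pos: [0.5002, -0.3834, 0.103]
tool_rot: [-3.141, -0.0, 2.059]
contact_force: [0.2, -0.5, -0.7]
opening: 0.0371
grip_force: 30.0
```

Call:
arm_command(moves=[[[0, 0, 0.001], [0, 0, 0], 0.02], [[0, 0, 0.003], [0, 0, 0], 0.02], [[0, 0, 0.004], [0, 0, 0], 0.02], [[0, 0, 0.005], [0, 0, 0], 0.02], [[0, 0, 0.005], [0, 0, 0], 0.02]])

```text
time: 27.25
tool_pos: [0.5009, -0.384, 0.0995]
tool_rot: [3.141, 0.003, 2.059]
contact_force: [-0.5, -0.3, 5.8]
opening: 0.0367
grip_force: 30.0
```

Contact at 6 N. Releasing and going up.

Call:
arm_command(moves=[[[0, 0, 0], [0, 0, 0], 0.058], [[0, 0, 0], [0, 0, 0], 0.058], [[0, 0, 0], [0, 0, 0], 0.058], [[0, 0, 0], [0, 0, 0], 0.058], [[0, 0, -0.02], [0, 0, 0], 0.058]])

```text
time: 27.75
tool_pos: [0.4989, -0.382, 0.1152]
tool_rot: [-3.14, -0.006, 2.059]
contact_force: [0.4, -0.2, -0.6]
opening: 0.0578
grip_force: 0.0
```

Call:
arm_command(moves=[[[0, 0, -0.04], [0, 0, 0], 0.058], [[0, 0, -0.085], [0, 0, 0], 0.058], [[0, 0, -0.13], [0, 0, 0], 0.058], [[0, 0, -0.175], [0, 0, 0], 0.058], [[0, 0, -0.195], [0, 0, 0], 0.058]])

```text
time: 28.25
tool_pos: [0.501, -0.384, 0.318]
tool_rot: [3.139, 0.007, 2.059]
contact_force: [0.2, -0.3, 0.5]
opening: 0.0575
grip_force: 0.0
```

Run:
```python
import chk
from h import *
to(.5505,.4065,.25,3.967)
```

```text
top red [437.6159 197.4855] 138 [14 14] [ 0.453 -0.291]
top yellow [453.8309 189.1103] 136 [13 13] [ 0.4767 -0.3396]
top blue [467.3802 180.5785] 121 [13 12] [ 0.5012 -0.3808]
shift [0.676  0.4144 0.0647] turn [-0.007   0.0094 -1.9077] now [ 0.5014 -0.3844  0.3198] [3.1385 0.0095 2.0593]
```

Blue is within about 3.5 mm of its place. Back for green.

Call:
arm_command(moves=[[[0.04, 0.025, 0.005], [0, 0, -0.115], 0.058], [[0.08, 0.049, 0.005], [0, 0, -0.23], 0.058], [[0.12, 0.074, 0.005], [0, 0, -0.345], 0.058], [[0.16, 0.098, 0.005], [0, 0, -0.46], 0.058], [[0.2, 0.123, 0.005], [0, 0, -0.575], 0.058]])

```text
time: 28.8
tool_pos: [0.5146, -0.1472, 0.3073]
tool_rot: [3.141, -0.001, 2.639]
contact_force: [1.2, -0.0, -0.2]
opening: 0.058
grip_force: 0.0
```

```bash
python3 -c "
from h import *
to(.5505,.4065,.15,3.967)"
```

```text
shift [0.2353 0.5024 0.1576] turn [ 0.0006 -0.0006 -1.3283] now [ 0.5146 -0.1472  0.3073] [ 3.1415 -0.0008  2.6387]
```

Call:
arm_command(moves=[[[0.02, 0.043, 0], [0, 0, -0.115], 0.058], [[0.04, 0.086, 0], [0, 0, -0.23], 0.058], [[0.06, 0.129, 0], [0, 0, -0.345], 0.058], [[0.08, 0.172, 0], [0, 0, -0.46], 0.058], [[0.1, 0.215, 0], [0, 0, -0.575], 0.058]])

```text
time: 29.3
tool_pos: [0.5317, 0.0894, 0.3074]
tool_rot: [3.142, -0.001, -3.069]
contact_force: [-0.1, 0.4, -0.6]
opening: 0.0582
grip_force: 0.0
```

```bash
python3 -c "
from h import *
to(.5505,.4065,.15,3.967)"
```

```text
shift [-0.0418  0.3149  0.1574] turn [ 0.0003 -0.0005 -0.753 ] now [0.5317 0.0894 0.3074] [ 3.1416 -0.0006 -3.0692]
```

Call:
arm_command(moves=[[[-0.006, 0.046, 0], [0, 0, -0.11], 0.058], [[-0.012, 0.092, 0], [0, 0, -0.22], 0.058], [[-0.018, 0.138, 0], [0, 0, -0.33], 0.058], [[-0.024, 0.184, 0], [0, 0, -0.44], 0.058], [[-0.03, 0.23, 0], [0, 0, -0.55], 0.058]])

```text
time: 29.8
tool_pos: [0.5461, 0.3208, 0.3073]
tool_rot: [3.142, -0.001, -2.519]
contact_force: [1.2, 0.7, 1.1]
opening: 0.0582
grip_force: 0.0
```

```bash
python3 -c "
from h import *
to(.5505,.4065,.11,3.967)"
```

```text
shift [-0.0537  0.067   0.1972] turn [ 0.0002 -0.0007 -0.2031] now [0.5461 0.3208 0.3073] [ 3.1415 -0.0008 -2.5193]
```

Call:
arm_command(moves=[[[-0.027, 0.034, 0.01], [0, 0, -0.1], 0.058], [[-0.054, 0.067, 0.04], [0, 0, -0.2], 0.058], [[-0.054, 0.067, 0.08], [0, 0, -0.203], 0.058], [[-0.054, 0.067, 0.12], [0, 0, -0.203], 0.058], [[-0.054, 0.067, 0.15], [0, 0, -0.203], 0.058]])

```text
time: 30.3
tool_pos: [0.5501, 0.4047, 0.1538]
tool_rot: [3.14, -0.004, -2.32]
contact_force: [0.2, 0.5, 0.8]
opening: 0.0582
grip_force: 0.0
```

Call:
arm_command(moves=[[[0, 0, 0.02], [0, 0, 0], 0.058], [[0, 0, 0.04], [0, 0, 0], 0.058], [[0, 0, 0.04], [0, 0, 0], 0.058], [[0, 0, 0.04], [0, 0, 0], 0.058], [[0, 0, 0.04], [0, 0, 0], 0.058]])

```text
time: 30.8
tool_pos: [0.5523, 0.4053, 0.1193]
tool_rot: [-3.141, 0.002, -2.321]
contact_force: [0.2, -0.8, -0.2]
opening: 0.058
grip_force: 0.0
```

Run:
```python
from h import *
m=robot.camera_model("wrist");im=robot.read_camera("wrist")
to(.5505,.4065,.021,3.967)
a,b=HUE['green']
for ce,ar,bb in blobs(im,(a,140,60),(b,255,255),150):
        print(ce,ar,bb,plane(m,ce,.066)[:2])
```

```text
shift [0.0006 0.0023 0.0985] turn [-0.0007  0.0025 -0.0047] now [0.5524 0.4053 0.1195] [-3.1409  0.0025 -2.3209]
```

Run:
```python
from h import *
m=robot.camera_model("wrist");im=robot.read_camera("wrist")
for ce,ar,bb in blobs(im[:,220:420],(40,90,30),(85,255,255),80):
    ce=ce+[220,0];print(ce,ar,bb,plane(m,ce,.066)[:2])
cv2.imwrite('pics/w10.png',im[:,:,::-1])
```

```text
[366.2408 189.4266] 436 [139 174  15  33] [0.5137 0.4203]
[321.9629 202.9141] 1618 [ 80 180  45  46] [0.5471 0.4045]
```

View pics/w10.png

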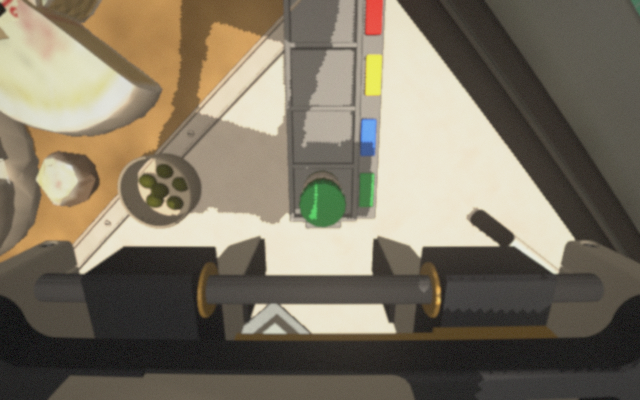

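The wrist view shows the green jar upright at (322,203), between the fingers, with nothing nearby.

Call:
arm_command(moves=[[[0.002, 0.002, 0.02], [0, 0, -0.005], 0.058], [[0.002, 0.002, 0.06], [0, 0, -0.005], 0.058], [[0.002, 0.002, 0.098], [0, 0, -0.005], 0.058], [[0.002, 0.002, 0.098], [0, 0, -0.005], 0.058], [[0.002, 0.002, 0.098], [0, 0, -0.005], 0.058]])

```text
time: 31.4
tool_pos: [0.5493, 0.405, 0.0209]
tool_rot: [-3.141, 0.0, -2.316]
contact_force: [0.4, -0.4, 0.6]
opening: 0.0579
grip_force: 0.0
```

Call:
arm_command(moves=[[[0, 0, 0], [0, 0, 0], 0.02], [[0, 0, 0], [0, 0, 0], 0.02], [[0, 0, 0], [0, 0, 0], 0.02], [[0, 0, 0], [0, 0, 0], 0.02], [[0, 0, 0], [0, 0, 0], 0.02]])

```text
time: 31.9
tool_pos: [0.5497, 0.4055, 0.0218]
tool_rot: [-3.141, 0.003, -2.316]
contact_force: [-1.3, 0.3, 6.4]
opening: 0.0372
grip_force: 30.0
```

Call:
arm_command(moves=[[[0, 0, -0.02], [0, 0, 0], 0.02], [[0, 0, -0.06], [0, 0, 0], 0.02], [[0, 0, -0.11], [0, 0, 0], 0.02], [[0, 0, -0.16], [0, 0, 0], 0.02], [[0, 0, -0.21], [0, 0, 0], 0.02]])

```text
time: 32.4
tool_pos: [0.5484, 0.4045, 0.232]
tool_rot: [3.142, -0.0, -2.316]
contact_force: [0.4, 0.7, -0.4]
opening: 0.0372
grip_force: 30.0
```

```bash
python3 -c "
from h import *
to(.5247,-.4302,.3,2.059)"
```

```text
shift [ 0.6296 -0.5485 -0.0679] turn [-0.0002 -0.0002  1.9083] now [0.5484 0.4045 0.232 ] [ 3.1415 -0.0002 -2.3159]
```

Call:
arm_command(moves=[[[0.01, -0.01, -0.035], [0, 0, 0.04], 0.02], [[0.04, -0.035, -0.065], [0, 0, 0.13], 0.02], [[0.075, -0.065, -0.075], [0, 0, 0.23], 0.02], [[0.11, -0.096, -0.075], [0, 0, 0.34], 0.02], [[0.146, -0.127, -0.075], [0, 0, 0.45], 0.02]])

```text
time: 32.9
tool_pos: [0.5428, 0.2097, 0.3054]
tool_rot: [-3.141, 0.001, -2.77]
contact_force: [1.6, 0.2, -1.3]
opening: 0.0372
grip_force: 30.0
```

```bash
python3 -c "
from h import *
to(.5247,-.4302,.3,2.059)"
```

```text
shift [ 0.2493 -0.5896  0.0054] turn [0.0005 0.001  1.4544] now [0.5428 0.2097 0.3054] [-3.1413  0.001  -2.7698]
```

Call:
arm_command(moves=[[[0.0185, -0.0435, 0], [0, 0, 0.11], 0.02], [[0.037, -0.087, 0], [0, 0, 0.22], 0.02], [[0.0555, -0.131, 0], [0, 0, 0.33], 0.02], [[0.074, -0.175, 0], [0, 0, 0.44], 0.02], [[0.092, -0.218, 0], [0, 0, 0.54], 0.02]])

```text
time: 33.4
tool_pos: [0.537, -0.0271, 0.3051]
tool_rot: [-3.142, 0.0, 2.973]
contact_force: [0.3, -0.4, -1.0]
opening: 0.0369
grip_force: 30.0
```

```bash
python3 -c "
from h import *
to(.5247,-.4302,.3,2.059)"
```

```text
shift [-0.0556 -0.3994  0.0051] turn [0.     0.0002 0.9139] now [ 0.537  -0.0271  0.3051] [-3.1416  0.0001  2.9729]
```

Call:
arm_command(moves=[[[-0.006, -0.046, 0], [0, 0, 0.11], 0.02], [[-0.013, -0.092, 0], [0, 0, 0.22], 0.02], [[-0.019, -0.138, 0], [0, 0, 0.33], 0.02], [[-0.026, -0.184, 0], [0, 0, 0.44], 0.02], [[-0.032, -0.23, 0], [0, 0, 0.55], 0.02]])

```text
time: 33.9
tool_pos: [0.531, -0.2591, 0.305]
tool_rot: [3.141, -0.0, 2.423]
contact_force: [0.3, -0.1, -1.1]
opening: 0.037
grip_force: 30.0
```

```bash
python3 -c "
from h import *
to(.5247,-.4302,.3,2.059)"
```

```text
shift [-0.1079 -0.1329  0.0049] turn [ 0.0001 -0.0001  0.3637] now [ 0.531  -0.2591  0.305 ] [ 3.1414 -0.0001  2.4227]
```

Call:
arm_command(moves=[[[-0.028, -0.035, 0], [0, 0, 0.09], 0.02], [[-0.056, -0.069, 0], [0, 0, 0.18], 0.02], [[-0.084, -0.104, 0], [0, 0, 0.27], 0.02], [[-0.107, -0.132, 0], [0, 0, 0.363], 0.02], [[-0.107, -0.132, 0.02], [0, 0, 0.363], 0.02]])

```text
time: 34.4
tool_pos: [0.5251, -0.433, 0.2856]
tool_rot: [3.142, 0.005, 2.056]
contact_force: [0.1, 0.2, -0.8]
opening: 0.0371
grip_force: 30.0
```

Call:
arm_command(moves=[[[0, 0, 0.03], [0, 0, 0], 0.02], [[0, 0, 0.07], [0, 0, 0], 0.02], [[0, 0, 0.11], [0, 0, 0], 0.02], [[0, 0, 0.13], [0, 0, 0], 0.02], [[0, 0, 0.13], [0, 0, 0], 0.02]])

```text
time: 34.9
tool_pos: [0.5243, -0.4255, 0.1508]
tool_rot: [-3.139, -0.008, 2.064]
contact_force: [-0.2, 0.6, -0.4]
opening: 0.0375
grip_force: 30.0
```

```bash
python3 -c "
from h import *
for i in range(4): robot.read_camera('top')
to(.5247,-.4302,.1,2.059)"
```

```text
shift [-0.0008 -0.0029  0.0572] turn [0.0011 0.0035 0.0054] now [ 0.5268 -0.428   0.1572] [3.1405 0.0035 2.0644]
```

Call:
arm_command(moves=[[[-0.001, -0.002, 0.01], [0, 0, 0.005], 0.02], [[-0.001, -0.002, 0.03], [0, 0, 0.005], 0.02], [[-0.001, -0.002, 0.05], [0, 0, 0.005], 0.02], [[-0.001, -0.002, 0.057], [0, 0, 0.005], 0.02], [[-0.001, -0.002, 0.057], [0, 0, 0.005], 0.02]])

```text
time: 35.6
tool_pos: [0.5245, -0.4289, 0.0975]
tool_rot: [-3.141, -0.001, 2.059]
contact_force: [-0.1, -0.1, 0.1]
opening: 0.0368
grip_force: 30.0
```

Call:
arm_command(moves=[[[0, 0, 0.001], [0, 0, 0], 0.02], [[0, 0, 0.003], [0, 0, 0], 0.02], [[0, 0, 0.004], [0, 0, 0], 0.02], [[0, 0, 0.005], [0, 0, 0], 0.02], [[0, 0, 0.005], [0, 0, 0], 0.02]])

```text
time: 36.1
tool_pos: [0.5255, -0.4299, 0.0956]
tool_rot: [3.141, 0.004, 2.059]
contact_force: [-1.3, 0.8, 7.7]
opening: 0.0373
grip_force: 30.0
```

Call:
arm_command(moves=[[[0, 0, 0], [0, 0, 0], 0.058], [[0, 0, 0], [0, 0, 0], 0.058], [[0, 0, 0], [0, 0, 0], 0.058], [[0, 0, 0], [0, 0, 0], 0.058], [[0, 0, -0.02], [0, 0, 0], 0.058]])

```text
time: 36.6
tool_pos: [0.5233, -0.4276, 0.1098]
tool_rot: [-3.14, -0.006, 2.059]
contact_force: [0.1, 0.7, -0.6]
opening: 0.0578
grip_force: 0.0
```

Call:
arm_command(moves=[[[0, 0, -0.04], [0, 0, 0], 0.058], [[0, 0, -0.085], [0, 0, 0], 0.058], [[0, 0, -0.13], [0, 0, 0], 0.058], [[0, 0, -0.175], [0, 0, 0], 0.058], [[0, 0, -0.195], [0, 0, 0], 0.058]])

```text
time: 37.1
tool_pos: [0.5253, -0.4296, 0.3133]
tool_rot: [3.139, 0.007, 2.059]
contact_force: [0.4, 0.3, 0.3]
opening: 0.058
grip_force: 0.0
```

Call:
arm_command(moves=[[[0, 0, 0], [0, 0, 0], 0.058], [[0, 0, 0], [0, 0, 0], 0.058], [[0, 0, 0], [0, 0, 0], 0.058], [[0, 0, 0], [0, 0, 0], 0.058], [[0, 0, 0], [0, 0, 0], 0.058]])

```text
time: 37.6
tool_pos: [0.5245, -0.4288, 0.3066]
tool_rot: [-3.141, -0.002, 2.059]
contact_force: [0.4, 0.6, 0.6]
opening: 0.058
grip_force: 0.0
```

Run:
```python
import chk
from h import *
cv2.imwrite('pics/end.png',robot.read_camera("wrist")[:,:,::-1])
```

```text
top red [437.6304 197.6014] 138 [14 13] [ 0.4527 -0.291 ]
top yellow [453.6875 189.2153] 144 [14 14] [ 0.4764 -0.3392]
top green [483.5285 171.7073] 123 [12 13] [ 0.5266 -0.43  ]
top blue [467.7966 180.1525] 118 [13 12] [ 0.5024 -0.3821]
```

View pics/end.png

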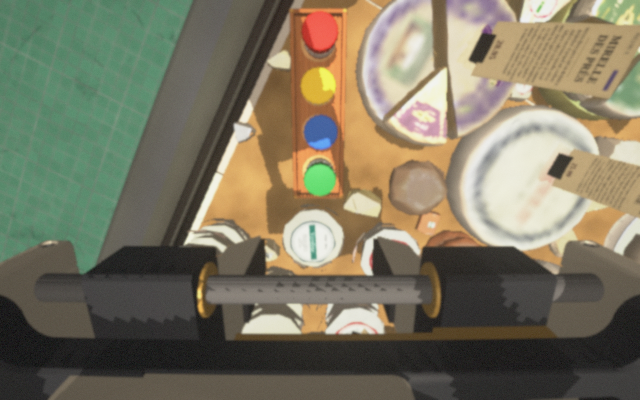

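The final view shows all four jars upright in the rack: red (320,32), yellow (318,86), blue (321,132), green (320,180). This is the reverse order, and each is within about 3 mm of its disc. Handing in.

```bash
python3 -c "
from cell import robot
print(robot.hand_in())"
```

```text
the job is handed in; nothing more can be done
None
```

All four jars stand upright in the display rack in reverse order (red, yellow, blue, green from left to right), each within about 3 mm of its disc by the top camera, and the job was handed in at about 38 s with no verdict shown.

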